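# Switch on and tare the bench scale

## Task

Switch the bench scale on and tare it with the empty-handed fingertips: first press the red key fully down (it stays down), then press the green key fully down, keep it down for two seconds and let it come up again. Press gently, leave the yellow and blue keys alone, do not touch the pan or the dish on it, and leave the things beside the scale where they stand; pick nothing up, and finish clear of everything.

Things in the scene. Friction and masses are not known exactly. Their poses are not given: they have to be found in the camera images.
- scale: white bench scale with grey upper housing, 300 (x) by 240 (y) by 68 mm, fixed to the table. Origin: centre of its underside. Its -x side faces the robot and carries the flat key panel (38 mm above the table) with a row of four keys along its y, 45 mm apart, 110 mm from the origin towards -x; the colours come in any order. Behind the keys, from 43 mm short of the origin on, the housing rises to 55 mm with the display on its front edge
- pan: the scale's bare steel weighing pan, 165 (x) by 190 (y) by 4 mm, fixed on the scale; origin: centre of its underside, 64 mm above the table and 60 mm behind the scale's origin (+x of the scale)
- red_key_top (a point): plan centre of the top face of the red key: a round red push key 25 mm across in a black collar 34 mm across, standing 8 mm proud of the collar. This point moves with the key; untouched it is 52 mm above the table. The power key: a latching key, 5 mm travel, moves at about 2.5 N and stays where it is left.
- green_key_top (a point): plan centre of the top face of the green key: a round green push key 25 mm across in a black collar 34 mm across, standing 8 mm proud of the collar. This point moves with the key; untouched it is 52 mm above the table. The tare key. Spring-loaded, 5 mm travel: starts down at about 1.2 N, fully down at about 4 N, rises by itself when let go.
- yellow_key_top (a point): plan centre of the top face of the yellow key: a round yellow push key 25 mm across in a black collar 34 mm across, standing 8 mm proud of the collar. This point moves with the key; untouched it is 52 mm above the table. Must be left alone. Spring-loaded, 5 mm travel: starts down at about 1.2 N, fully down at about 4 N, rises by itself when let go.
- blue_key_top (a point): plan centre of the top face of the blue key: a round blue push key 25 mm across in a black collar 34 mm across, standing 8 mm proud of the collar. This point moves with the key; untouched it is 52 mm above the table. Must be left alone. Spring-loaded, 5 mm travel: starts down at about 1.2 N, fully down at about 4 N, rises by itself when let go.
- red_key (a joint): how far the red key is pressed, m: 0 = up, 0.005 = fully down
- green_key (a joint): how far the green key is pressed, m: 0 = up, 0.005 = fully down
- yellow_key (a joint): how far the yellow key is pressed, m: 0 = up, 0.005 = fully down
- blue_key (a joint): how far the blue key is pressed, m: 0 = up, 0.005 = fully down
- dish: loose white dish with a conical brown sea shell in it, 88 mm across, 26 mm high with the shell, standing on the pan (top face 68 mm above the table); origin: centre of its underside
- amber_bottle: loose amber bottle with a red cap, 50 mm across, 95 mm high, on the table beside the scale; origin: centre of its underside
- weight_big: loose brass knob weight, 32 mm across, 50 mm high, on the table beside the scale; origin: centre of its underside
- weight_small: loose brass knob weight, 24 mm across, 38 mm high, on the table beside the scale; origin: centre of its underside
- tape_ring: loose red plastic ring, 64 mm across, 20 mm high, lying on the table beside the scale; origin: centre of its underside
- jar: loose clear jar with a white lid, 48 mm across, 70 mm high, on the table beside the scale; origin: centre of its underside
There are look-alikes about, which are no part of the job. What is shaped like the tape_ring but black or purple is not meant.

How it is judged:
On the way, in this order (a step that is already met when the one before it is completed fails the run):
1. the red key is pressed down (at least 4 of its 5 mm) (value of joint red_key above 0.004 m), for 0.1 s.
2. with the red key down, the green key is kept down (at least 4 of its 5 mm) for 1.5 s (value of joint each of green_key, red_key above 0.004 m), for 1.5 s.
At the end, for the whole second after the job is handed in: The red key is down (over 4 mm), the green, yellow and blue keys are up (under 1 mm); the dish is at rest within 5 mm of its start and the bottle, jar, ring and weights stand within 10 mm of theirs (value of joint red_key above 0.004 m and value of joint each of green_key, yellow_key, blue_key below 0.001 m and distance of dish from where it was at the start of the episode below 0.005 m and linear speed of dish below 0.01 m/s and distance of each of amber_bottle, weight_big, weight_small, tape_ring, jar from where it was at the start of the episode below 0.01 m and angle between each of amber_bottle, weight_big, weight_small, tape_ring, jar's own z axis and vertical below 0.15 rad); the robot touches nothing.
It fails at once if the green key is pressed (over 2 mm) while the red key is not yet down (value of joint green_key above 0.002 m and value of joint red_key below 0.004 m).
It fails at once if the yellow or the blue key is pressed (over 1.5 mm) (value of joint any of yellow_key, blue_key above 0.0015 m).
It fails at once if a key is pressed harder than 30 N (contact force between any of the fingers, the arm and red_key above 30 N or contact force between any of the fingers, the arm and green_key above 30 N).
It fails at once if the robot touches the pan or the dish (over 0.5 N) (contact force between any of the fingers, the arm and pan above 0.5 N or contact force between any of the fingers, the arm and dish above 0.5 N).
It fails at once if the dish is shifted over 5 mm, or a thing beside the scale is shifted or lifted over 10 mm (distance of dish from where it was at the start of the episode above 0.005 m or distance of any of amber_bottle, weight_big, weight_small, tape_ring, jar from where it was at the start of the episode above 0.01 m).
It also fails if it takes over 38 s, if anything falls off the work surface, if the arm or the gripper's body presses on something with over 40 N, if the wrist force passes 120 N, or if a joint passes its speed limit or range.

## Robot

A 6-joint arm with a two-finger parallel gripper is mounted at the origin on the work surface. World frame = base frame: x ahead of the robot, y to its left, z up, the work surface at z = 0. Lengths are in m, angles in rad, forces in N, time in s.
With the tool pointing down it reaches from about 0.2 to 0.875 m from the base axis. Payload 3.4 kg.
Tool frame: the origin (TCP) lies midway between the tips of the shut fingers; the grasp point (between the pads) lies 19 mm behind it; z points along the fingers, y is the direction in which the jaws open and shut (so a half turn about z gives the same grasp; the last joint's range is limited). The gripper opens to 94 mm and grips with 3 to 60 N. Pads are 16 mm wide; open, the fingers measure 119 mm over their backs; the gripper's body (75 mm by 177 mm) begins 78 mm behind the grasp point.
Start: joints at [-0.121, 0.276, 1.505, -0, 1.361, -0.121], TCP at [0.575, -0, 0.205] pointing down, gripper open.
Joint ranges: [-2.89, 2.89], [-0.75, 2.08], [0.22, 2.7], [-1.18, 4.32], [0.11, 2.71], [-2.7, 2.7]. Speed limits (rad/s): [2.57, 2.57, 3.14, 3.14, 3.14, 3.14].

## Interface

Orientations are given as a rotation vector (axis times angle).
In Python, from rig import r gives the robot as it stands.
- The arm moves only by the tool servo_tool, never from a script. Its argument "deltas" is a list of rows, each a list of 4 numbers: the shift along the tool's x, y, z in mm, then the turn about the tool's z in rad. In form: [[x, y, z, roll], ...]. A call has 1 to 8 rows; each row shifts and turns the commanded pose from where the row before left it, along the tool's axes as they then stand; what a row does not reach is not made up. A row lasts 1/8 s, in which the tool goes at most 62.5 mm and 10.7 degrees, less where a joint would pass 70% of its speed; a pose out of reach is approached as far as the arm can. A call is refused whole if a number of a shift passes 62.5 or a number of a turn 0.188, either way. A call with a gripper value outside its range is refused whole. "claw" is the closure, from -1 (fully open) to 1 (shut), so that 0 is half open, set as the call begins (left out, the last holds). The fingers move at their own pace and stop on an object; "grip_force" is the grip in N (left out, the last holds). Time passes only in rows, so rows that do not move let the fingers close. It gives the time, the measured TCP pose, the force and the opening at its end, in the units of the state.
- r.get_obs(): the state, without advancing time (a new reading comes with each control period).
- r.camera(name): name is "scene" or "side" or "wrist"; returns (picture, depth): 384x512x3 uint8, red, green, blue; 384x512 float32, m along the optical axis (not along the pixel's ray), 0 where there is no reading.
- r.camera_model(name): a dict with "K" (3x3 intrinsics, pixels), "world_to_cam" (4x4, takes a point from world to camera coordinates). Camera axes: x right, y up, looking along -z (the intrinsics and any distortion apply to the point x, -y, -z); pixel columns grow to the right and rows downward; lengths in m; the calibration is good to about 2 mm. A picture is of the moment at which its call begins: read the wrist's pose just before it. camera_model takes no time and is no camera call; for the wrist camera it gives the pose at the moment of the call.
- r.close_job(): hands the job in, once; it reports no verdict.
The state is a dict: "clock": time; "joints": joint angles; "qvel": joint speeds; "effort": joint torques, N m; "tcp_pos": TCP position; "tool_rot": TCP orientation; "force": force on the tool from outside, world axes, zero at the start; "wrist_torque": the same for the moment, N m; "gripper_width": opening from 0.0 (shut) to 1.0 (fully open).
Only numpy, scipy, OpenCV 4.12 (cv2) and the standard library are available. Lean on these libraries where they do the work, as an engineer would, in place of code of your own. Each camera call takes 0.05 s, during which the arm holds its last target.

## Working session

There is one attempt and no reset: what is moved stays moved. The work goes in short steps, Python scripts to look and compute and a tool call to move; the robot and the scene stay as the last step left them, time stands still between calls to the robot, and variables do not carry over. Pictures are saved under pics/ and viewed, and the job is handed in when it is done.

Besides the shell and the picture viewer there is one more tool, called in YAML: its name, and indented under it one key for each argument. servo_tool: Moves the arm, as the interface text tells. Its arguments: {"type":"object","properties":{"deltas":{"type":"array"},"claw":{"type":"number"},"grip_force":{"type":"number"}},"required":["deltas"]}

```bash
mkdir -p pics; ls; python3 - <<'E'
from rig import r
import cv2,numpy as np
o=r.get_obs();print(o)
for n in ["scene","side","wrist"]:
    m=r.camera_model(n)
    p,d=r.camera(n)
    cv2.imwrite(f"pics/{n}0.png",p[:,:,::-1]); np.savez(f"pics/{n}0.npz",p=p,d=d,K=m["K"],T=m["world_to_cam"])
    print(n,m)
E
```

```text
pics
{'clock': 0.0, 'joints': array([-1.20996885e-01,  2.76557135e-01,  1.50610512e+00, -1.14022285e-05,
        1.36067598e+00, -1.21027552e-01]), 'qvel': array([ 0.00025885, -0.00131566, -0.00041767,  0.00051376, -0.00210572,
       -0.00041352]), 'effort': array([ 1.66144628e-04, -4.04588020e+01, -2.37234324e+01,  7.02253589e-02,
        3.46444664e-02, -1.77189750e-04]), 'tcp_pos': array([5.74445405e-01, 5.94510077e-05, 2.04637485e-01]), 'tool_rot': array([-2.22043754e+00, -2.22051093e+00,  1.70366763e-03]), 'force': array([-0.94285638, -0.39226425, -0.50326906]), 'wrist_torque': array([-0.08026528, -0.03256065,  0.00081272]), 'gripper_width': 1.0027746146155527}
scene {'K': array([[374.56816176,   0.        , 258.25331502],
       [  0.        , 374.56816176, 192.94776132],
       [  0.        ,   0.        ,   1.        ]]), 'world_to_cam': array([[-0.80316855,  0.59569295,  0.00837843,  0.42531875],
       [-0.50624353, -0.68984355,  0.51752619,  0.32625257],
       [ 0.31406651,  0.41141923,  0.85562635, -1.09676439],
       [ 0.        ,  0.        ,  0.        ,  1.        
[... 257 characters left out ...]
0.12975232, -0.47957595,  0.86785439, -0.1156031 ],
       [-0.18050466,  0.84920388,  0.49625682, -0.74013976],
       [ 0.        ,  0.        ,  0.        ,  1.        ]])}
wrist {'K': array([[271.38109477,   0.        , 257.9446072 ],
       [  0.        , 271.38109477, 192.49020642],
       [  0.        ,   0.        ,   1.        ]]), 'world_to_cam': array([[ 9.99998067e-01, -3.72259099e-04, -1.93058773e-03,
        -5.73821499e-01],
       [-1.24055259e-04,  9.68010164e-01, -2.50910955e-01,
         2.64775240e-02],
       [ 1.96223243e-03,  2.50910709e-01,  9.68008247e-01,
        -3.90509962e-01],
       [ 0.00000000e+00,  0.00000000e+00,  0.00000000e+00,
         1.00000000e+00]])}
```

View pics/scene0.png

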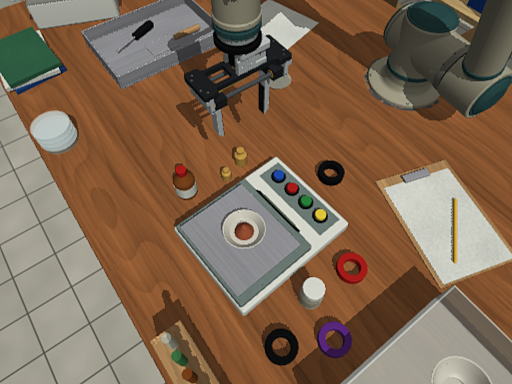

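View pics/side0.png

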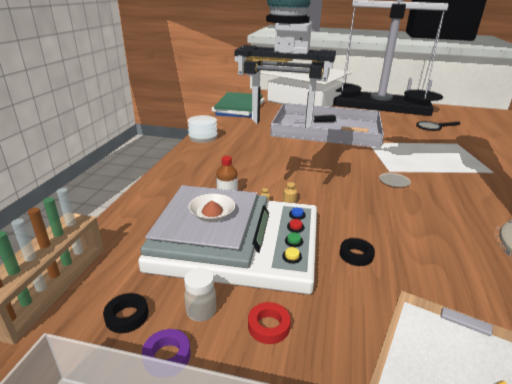

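View pics/wrist0.png

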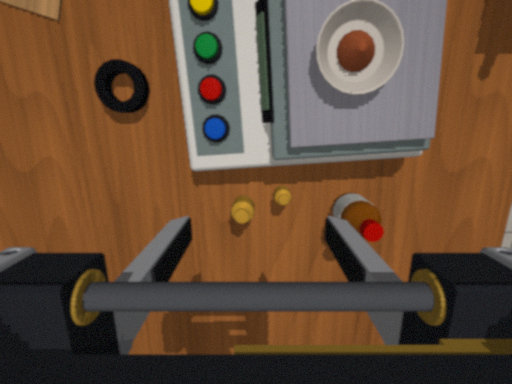

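The keys run blue, red, green, yellow towards +y. In the wrist picture they sit near (216,128), (211,89), (207,47) and (203,5). In the scene picture, red is near (292,188) and green near (306,202). The weights and bottle stand on the near (−y) side.

```bash
cat > h.py <<'E'
import cv2,numpy as np
def ray(K,T,u,v,z):
    R=T[:3,:3];c=-R.T@T[:3,3]
    d=R.T@np.array([(u-K[0,2])/K[0,0],-(v-K[1,2])/K[1,1],-1.])
    return c+d*(z-c[2])/d[2]
H={'blue':[(105,130)],'green':[(45,90)],'yellow':[(24,34)],'red':[(0,6),(174,180)]}
def blobs(p,col,amin=30):
    h=cv2.cvtColor(p,cv2.COLOR_RGB2HSV)
    m=sum(cv2.inRange(h,(a,130,60),(b,255,255)) for a,b in H[col])
    n,l,s,c=cv2.connectedComponentsWithStats(m.astype(np.uint8))
    return [(c[i],s[i]) for i in range(1,n) if s[i,4]>=amin],l
E
python3 - <<'E'
from h import *
for n in ["scene","side","wrist"]:
    f=np.load(f"pics/{n}0.npz");p,K,T=f['p'],f['K'],f['T']
    for col in H:
        for c,s in blobs(p,col)[0]:
            if s[4]<1500:
                w=ray(K,T,*c,.052); 
                if .3<w[0]<.7 and -.1<w[1]<.5: print(n,col,c.round(1),s,w.round(4))
E
```

```text
scene blue [278.4 174.9] [273 170  11  11  95] [0.5229 0.0681 0.052 ]
scene green [305.7 200.6] [301 196  11  11  91] [0.5165 0.1574 0.052 ]
scene yellow [320.2 214.3] [315 209  12  12 113] [0.5135 0.2018 0.052 ]
scene red [180.7 170.7] [175 165  12  13 120] [ 0.6977 -0.0743  0.052 ]
scene red [291.8 187.5] [287 183  11  10  96] [0.5197 0.1128 0.052 ]
scene red [351.3 267.6] [336 252  32  32 612] [0.5431 0.329  0.052 ]
side blue [296.9 212. ] [291 208  13   9 100] [0.5217 0.0743 0.052 ]
side green [293.8 237.9] [287 232  14  12 117] [0.5157 0.1614 0.052 ]
side yellow [291.9 253.4] [285 247  15  14 156] [0.5126 0.2059 0.052 ]
side red [295.3 224.1] [289 218  13  12 121] [0.5191 0.1173 0.052 ]
side red [268.7 322.6] [ 248  302   43   42 1320] [0.5217 0.3594 0.052 ]
wrist blue [214.5 128. ] [204 117  22  23 404] [0.5223 0.0654 0.052 ]
wrist green [205.9  45.1] [195  33  23  25 454] [0.5164 0.1547 0.052 ]
wrist yellow [201.7   5.9] [189   0  25  15 295] [0.5137 0.1927 0.052 ]
wrist red [210.4  88.2] [199  76  24  25 446] [0.5194 0.1099 0.052 ]
```

```bash
python3 - <<'E'
from h import *
for n in ["scene","side","wrist"]:
    f=np.load(f"pics/{n}0.npz");p,d,K,T=f['p'],f['d'],f['K'],f['T']
    for col in ['blue','red','green']:
        bl,l=blobs(p,col)
        for c,s in bl:
            w=ray(K,T,*c,.052)
            if .5<w[0]<.54 and .05<w[1]<.22:
                v,u=np.nonzero(l==l[int(c[1]),int(c[0])]); z=d[v,u]
                C=np.stack([(u-K[0,2])/K[0,0]*z,-(v-K[1,2])/K[1,1]*z,-z],1)
                W=(C-T[:3,3])@T[:3,:3]
                t=W[W[:,2]>.0495]
                print(n,col,len(W),len(t),np.percentile(W[:,2],[5,50,95]).round(4),((t.min(0)+t.max(0))/2).round(4),t.mean(0).round(4))
E
```

```text
scene blue 95 73 [0.0443 0.052  0.0552] [0.6801 0.2387 0.4079] [0.5258 0.0713 0.0626]
scene red 96 79 [0.046  0.0522 0.055 ] [0.5181 0.1107 0.053 ] [0.5186 0.1115 0.0526]
scene green 91 79 [0.0468 0.0523 0.0548] [0.5148 0.1561 0.053 ] [0.5156 0.1566 0.0526]
side blue 100 56 [0.044  0.0508 0.0527] [0.5224 0.0674 0.0516] [0.5222 0.0675 0.0519]
side red 121 77 [0.044  0.0512 0.0525] [0.5194 0.1095 0.0514] [0.5194 0.1114 0.0517]
side green 117 81 [0.0448 0.0512 0.053 ] [0.4969 0.424  0.2516] [0.5155 0.1635 0.0567]
wrist blue 404 337 [0.0434 0.0513 0.0528] [0.5421 0.0653 0.2165] [0.5223 0.0654 0.0545]
wrist red 446 369 [0.0434 0.0512 0.0527] [0.5407 0.0971 0.2166] [0.5191 0.1096 0.0532]
wrist green 454 412 [0.0444 0.0513 0.0528] [0.5392 0.1192 0.2166] [0.5159 0.1543 0.0522]
```

servo_tool:
  deltas:
    - [14,-7,0,0]
    - [14,-7,0,0]
    - [14,-7,0,0]
    - [14,-7,0,0]
    - [14,-7,0,0]
    - [14,-7,0,0]
    - [14,-7,0,0]
    - [14,-6,0,0]
  claw: 1
  grip_force: 10

```text
clock: 1.15
tcp_pos: [0.5196, 0.1129, 0.2055]
tool_rot: [2.221, 2.221, 0.0]
force: [0.5, -0.1, 0.3]
gripper_width: 0.182
```

servo_tool:
  deltas:
    - [-1.5,0,20,0]
    - [0,0,25,0]
    - [0,0,25,0]
    - [0,0,25,0]
    - [0,0,20,0]
    - [0,0,10,0]
    - [0,0,5,0]
    - [0,0,0,0]

```text
clock: 2.15
tcp_pos: [0.5203, 0.1106, 0.0757]
tool_rot: [2.221, 2.221, 0.001]
force: [0.0, -0.5, 0.4]
gripper_width: 0.002
```

```bash
python3 - <<'E'
from rig import r
import cv2
for n in ["side","scene"]:
    p,d=r.camera(n); c=p[150:280,220:350] if n=="side" else p[120:250,220:350]
    cv2.imwrite(f"pics/{n}1.png",cv2.resize(c,None,fx=4,fy=4)[:,:,::-1])
o=r.get_obs();print(o['tcp_pos'],o['force'],o['gripper_width'],o['clock'])
E
```

```text
[0.52061269 0.11057978 0.0761312 ] [ 0.09677056 -0.64906465 -0.59034844] 0.007529914467116506 2.25
```

View pics/side1.png

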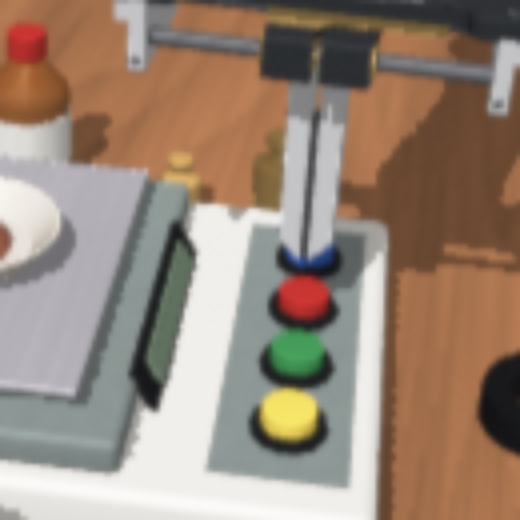

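View pics/scene1.png

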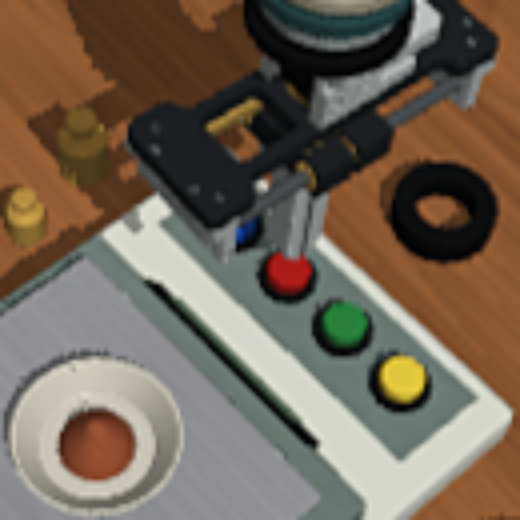

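The shut fingertips hang right above the red key, which is at (303,297) in the side crop and (288,272) in the scene crop. Next I come down slowly onto it.

servo_tool:
  deltas:
    - [0,-1,8,0]
    - [0,0,8,0]
    - [0,0,2,0]
    - [0,0,1,0]
    - [0,0,1,0]
    - [0,0,1,0]
    - [0,0,1,0]
    - [0,0,0,0]

```text
clock: 3.25
tcp_pos: [0.519, 0.1105, 0.0535]
tool_rot: [2.221, 2.221, 0.0]
force: [0.8, 0.6, -0.1]
gripper_width: 0.007
```

servo_tool:
  deltas:
    - [0,0,0.8,0]
    - [0,0,0.8,0]
    - [0,0,0.8,0]
    - [0,0,0.8,0]
    - [0,0,0.8,0]
    - [0,0,0,0]

```text
clock: 4.0
tcp_pos: [0.5191, 0.1105, 0.0495]
tool_rot: [2.221, 2.221, 0.0]
force: [-0.7, -1.1, 2.3]
gripper_width: 0.004
```

servo_tool:
  deltas:
    - [0,0,0.6,0]
    - [0,0,0.6,0]
    - [0,0,0.6,0]
    - [0,0,0.4,0]
    - [0,0,0,0]

```text
clock: 4.62
tcp_pos: [0.5191, 0.1105, 0.0473]
tool_rot: [2.221, 2.221, 0.0]
force: [0.4, -0.8, 1.8]
gripper_width: 0.005
```

servo_tool:
  deltas:
    - [0,0,0.4,0]
    - [0,0,0.3,0]
    - [0,0,0,0]

```text
clock: 5.0
tcp_pos: [0.5191, 0.1105, 0.0472]
tool_rot: [2.221, 2.221, 0.0]
force: [-1.6, 0.2, 6.1]
gripper_width: 0.006
```

servo_tool:
  deltas:
    - [0,0,0.4,0]
    - [0,0,0,0]

```text
clock: 5.25
tcp_pos: [0.5192, 0.1105, 0.0471]
tool_rot: [2.221, 2.221, 0.001]
force: [-1.9, -0.6, 8.9]
gripper_width: 0.007
```

The red key has bottomed out: z has stopped at 47.1 mm while the force climbs. Next I lift off and check it from the cameras.

servo_tool:
  deltas:
    - [0,0,-5,0]
    - [0,0,-20,0]
    - [0,0,-25,0]
    - [15,-1,0,0]
    - [15,-1,0,0]
    - [15,-1,0,0]
    - [0,0,0,0]

```text
clock: 6.12
tcp_pos: [0.5153, 0.1569, 0.0953]
tool_rot: [-2.218, -2.223, 0.002]
force: [-0.3, -0.4, 0.5]
gripper_width: 0.006
```

```bash
python3 - <<'E'
from rig import r
from h import *
for n in ["side","scene"]:
    m=r.camera_model(n);p,d=r.camera(n); K,T=m["K"],m["world_to_cam"]
    c=p[150:280,220:350] if n=="side" else p[120:250,220:350]
    cv2.imwrite(f"pics/{n}2.png",cv2.resize(c,None,fx=4,fy=4)[:,:,::-1])
    for col in H:
        bl,l=blobs(p,col)
        for c,s in bl:
            w=ray(K,T,*c,.05)
            if .5<w[0]<.54 and .05<w[1]<.22:
                v,u=np.nonzero(l==l[int(c[1]),int(c[0])]); z=d[v,u]
                C=np.stack([(u-K[0,2])/K[0,0]*z,-(v-K[1,2])/K[1,1]*z,-z],1)
                W=(C-T[:3,3])@T[:3,:3]
                print(n,col,len(W),np.percentile(W[:,2],[25,50,75]).round(4),w.round(4))
o=r.get_obs();print(o['tcp_pos'],o['force'],o['clock'])
E
```

```text
side green 116 [0.0485 0.0514 0.0522] [0.516  0.1587 0.05  ]
side yellow 157 [0.0476 0.0511 0.052 ] [0.5128 0.2035 0.05  ]
side red 87 [0.0454 0.0466 0.0474] [0.5189 0.1188 0.05  ]
scene green 92 [0.0511 0.0523 0.0533] [0.5156 0.1568 0.05  ]
scene yellow 113 [0.0508 0.0522 0.0533] [0.5125 0.2012 0.05  ]
[0.51563709 0.15576903 0.0956003 ] [-0.77144521  0.09821275 -0.48240976] 6.225
```

View pics/side2.png

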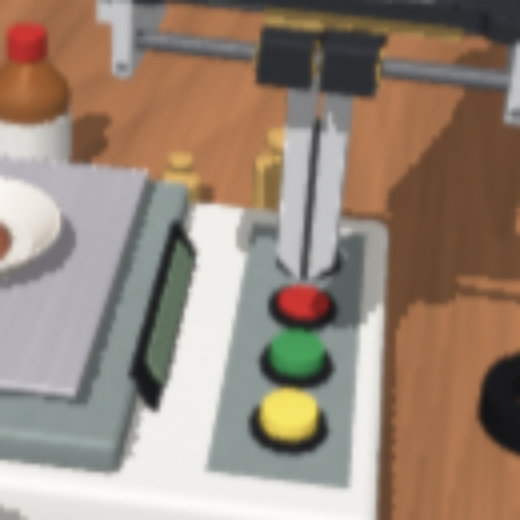

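The red key, at (302,303) in the crop, is visibly lower. Depth puts its top at about 46.8 mm, so it is latched. Green and yellow are still up at about 52 mm. The tool is now over green, so I go down to just above the key.

servo_tool:
  deltas:
    - [0,0,15,0]
    - [0,0,14,0]
    - [0,0,7,0]
    - [0,0,3,0]
    - [0,0,1,0]
    - [0,0,1,0]
    - [0,0,0,0]

```text
clock: 7.1
tcp_pos: [0.5162, 0.1555, 0.0554]
tool_rot: [2.221, 2.221, 0.001]
force: [0.5, 0.4, -0.9]
gripper_width: 0.003
```

servo_tool:
  deltas:
    - [0,0,2,0]
    - [0,0,1,0]
    - [0,0,1,0]
    - [0,0,1,0]
    - [0,0,1,0]
    - [0,0,1,0]
    - [0,0,1,0]
    - [0,0,0,0]

```text
clock: 8.1
tcp_pos: [0.5161, 0.1555, 0.0473]
tool_rot: [2.221, 2.221, 0.0]
force: [-0.9, -0.2, 3.4]
gripper_width: 0.004
```

servo_tool:
  deltas:
    - [0,0,0.5,0]
    - [0,0,0.5,0]
    - [0,0,0,0]

```text
clock: 8.48
tcp_pos: [0.5161, 0.1555, 0.0471]
tool_rot: [2.221, 2.221, 0.001]
force: [-2.5, -0.0, 9.9]
gripper_width: 0.004
```

Green is fully down: z has stopped at 47.1 mm with about 10 N on the tool. I hold it for over two seconds.

servo_tool:
  deltas:
    - [0,0,0,0]
    - [0,0,0,0]
    - [0,0,0,0]
    - [0,0,0,0]
    - [0,0,0,0]
    - [0,0,0,0]
    - [0,0,0,0]
    - [0,0,0,0]

```text
clock: 9.48
tcp_pos: [0.5161, 0.1555, 0.0471]
tool_rot: [2.221, 2.221, 0.001]
force: [-2.6, -0.2, 9.6]
gripper_width: 0.002
```

servo_tool:
  deltas:
    - [0,0,0,0]
    - [0,0,0,0]
    - [0,0,0,0]
    - [0,0,0,0]
    - [0,0,0,0]
    - [0,0,0,0]
    - [0,0,0,0]
    - [0,0,0,0]

```text
clock: 10.48
tcp_pos: [0.5161, 0.1555, 0.0471]
tool_rot: [2.221, 2.221, 0.001]
force: [-3.8, -1.0, 9.4]
gripper_width: 0.004
```

servo_tool:
  deltas:
    - [0,0,0,0]
    - [0,0,-5,0]
    - [0,0,-10,0]
    - [0,0,-25,0]
    - [0,0,-25,0]
    - [0,0,-25,0]
    - [0,0,-30,0]
    - [0,0,-30,0]

```text
clock: 11.48
tcp_pos: [0.5159, 0.1554, 0.1972]
tool_rot: [2.221, 2.221, -0.0]
force: [-0.5, 0.4, -0.5]
gripper_width: 0.009
```

servo_tool:
  deltas:
    - [0,-30,0,0]
    - [0,-30,0,0]
    - [0,-30,0,0]
    - [0,-30,0,0]
    - [0,0,0,0]
    - [0,0,0,0]

```text
clock: 12.22
tcp_pos: [0.3973, 0.1556, 0.1966]
tool_rot: [2.22, 2.221, 0.003]
force: [-0.2, 0.6, 0.8]
gripper_width: 0.005
```

```bash
python3 - <<'E'
from rig import r
from h import *
for n in ["side","scene"]:
    m=r.camera_model(n);p,d=r.camera(n); K,T=m["K"],m["world_to_cam"]
    cv2.imwrite(f"pics/{n}3.png",p[:,:,::-1])
    for col in H:
        bl,l=blobs(p,col)
        for c,s in bl:
            w=ray(K,T,*c,.05)
            if .5<w[0]<.54 and .05<w[1]<.22:
                v,u=np.nonzero(l==l[int(c[1]),int(c[0])]); z=d[v,u]
                C=np.stack([(u-K[0,2])/K[0,0]*z,-(v-K[1,2])/K[1,1]*z,-z],1)
                W=(C-T[:3,3])@T[:3,:3]
                print(n,col,len(W),np.percentile(W[:,2],[25,50,75]).round(4),w.round(4))
    # change vs start
    p0=np.load(f"pics/{n}0.npz")['p']
    df=(cv2.absdiff(p,p0).max(2)>60).astype(np.uint8)*255
    cv2.imwrite(f"pics/{n}3d.png",df)
o=r.get_obs();print(o['tcp_pos'],o['force'],o['clock'])
E
```

```text
side blue 100 [0.0463 0.0503 0.0523] [0.522  0.0711 0.05  ]
side green 119 [0.0479 0.0514 0.0518] [0.516  0.1589 0.05  ]
side yellow 155 [0.048  0.0514 0.052 ] [0.5129 0.2033 0.05  ]
side red 92 [0.0453 0.0465 0.0471] [0.5184 0.1188 0.05  ]
scene blue 95 [0.0507 0.0521 0.0532] [0.5219 0.0671 0.05  ]
scene green 91 [0.0511 0.0526 0.0537] [0.5156 0.1566 0.05  ]
scene yellow 113 [0.0506 0.0524 0.0537] [0.5125 0.2012 0.05  ]
scene red 89 [0.0464 0.0477 0.0486] [0.5194 0.1125 0.05  ]
[0.3973833  0.15554446 0.1962867 ] [ 0.69865986 -0.20687091 -0.8176994 ] 12.325
```

View pics/side3.png

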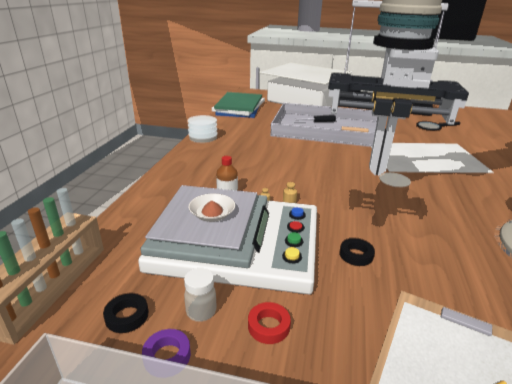

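View pics/scene3.png

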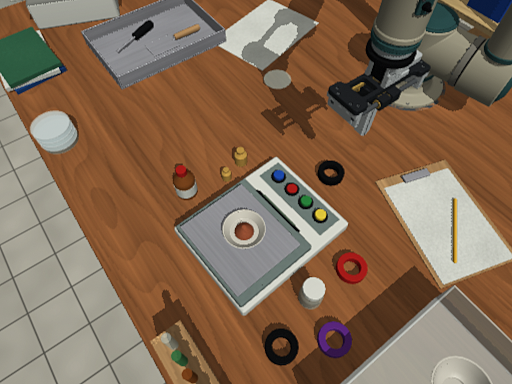

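Red is down (side (295,226)). Green, yellow and blue are up, everything else stands where it was, and the arm is clear in free air. I'm handing in.

```bash
python3 - <<'E'
from rig import r
print(r.close_job())
E
```

```text
the job is handed in; nothing more can be done
None
```

I pressed the red key fully down, and it stayed down. I then pressed the green key to its stop, held it there for over 2 s and let it up. The job was handed in at about 12.3 s of the 38 s; handing in gives no verdict.

- **Pressing:** each key stopped with the fingertips at 47.1 mm. The highest force read at the end of a move was about 9 N on red and 10 N on green, against the 30 N limit.
- **Keys at the end:** in the last depth pictures the red key's top was at about 47 mm, so it is down. Green, yellow and blue were at about 50–52 mm, so they are up.
- **Surroundings:** by eye, the dish, bottle, jar, ring and weights stood where they were in the first pictures. I did not measure how far they might have moved.
- **Arm:** it finished in free air about 120 mm in front of the keys, with the fingertips at about 196 mm. Wrist forces were at noise level.

No check failed. The cameras differed by up to about 7 mm along y on the key centres before I allowed for the keys' visible sides. Using depth points on the key tops brought the clean red readings to within about 2 mm. One side-view reading on green was about 7 mm off because of stray depth points, and I did not use it.

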